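# Short spin on the bench microcentrifuge

## Task

Give the tubes in the microcentrifuge a short spin, using only the closed fingertips: switch the machine on by pressing down the raised upper half of the rocker at the left end of its sloping panel, then push the open lid fully shut, then press the rectangular short-spin key at the right end of the panel, keep it pressed down for at least three seconds and let it come up again. Leave the two round keys unpressed and do not grasp or lift anything: the lid is only pushed, never pinched or raised, and the rack, bottle, jar and beaker around the machine stay where they are. The machine is left switched on with its lid shut.

Things in the scene. Friction and masses are not known exactly. Their poses are not given: they have to be found in the camera images.
- centrifuge: Grey bench microcentrifuge, 260 (x) x 230 mm (y), fixed. Origin: footprint centre on the bench; x to its rear, y to its left seen from the front, z up. Front panel rises at 0.3 rad from height 75 at x -130 to height 100 at x -48; level deck behind. On it, left to right: rocker (y 88), two fixed knobs (11 high, y 46 and 10) under a display, two round keys (y -35), rectangular key (y -88).
- rocker_raised_half (a point): Point on the upper (up-slope) half of the black power rocker's face, 10 mm from its pivot; moves with it. Off: x up the slope, y left, z square out of the panel. Cap 32 (up the slope) x 22 mm, shallow V. Off, its upper end stands 11 mm above the panel; on, that half lies level with the panel, 6 to 7 mm above it. Frame 2.5 mm high around it. Press square to the panel.
- power_rocker (a joint): Rocker angle, rad: 0 = off (upper end raised, as it starts), 0.3 = on (upper half fully down). It stays where it is left; takes about 3 to 5 N near the upper end.
- lid_front (a point): Point on the lid's outer (upper) face, mid-width, 9 mm behind the slab's front edge; turns with the lid: z out of that face, x to the hinge, y the machine's y. Lid: grey slab 156 x 214 wide x 22 mm thick, dark round window; at mid front a tab 60 wide stands out 13 mm more, its top 2 mm below the outer face. Shut, that face is level, 124 mm above the bench.
- lid_hinge (a point): Middle of the lid's hinge line, at the rear of the machine, 108 mm above the bench, fixed; the line runs along the machine's y. lid_front lies 150 mm from it along the lid and 16 mm out.
- lid (a joint): Lid opening angle, rad: 0 = fully shut (the lid rests level on its stop), starts at 0.85 to 1.1, front edge up. The hinge is stiff, so the lid stays wherever it is left; pushing near the front edge takes about 1 to 6 N.
- short_spin_key_top (a point): Centre of the top face of the short-spin key: the light grey rectangular key at the right end of the panel, 34 (up the slope) x 24 mm, its top 7 mm above the panel. x points up the slope, y left, z out of the panel, square to it.
- short_spin_key (a joint): How far the short-spin key is pressed in, m: 0 = up, 0.005 = fully down (square to the panel). A spring returns it; it starts to move at 1.7 N and is fully down at 4.5 N. It counts as pressed beyond 0.003.
- upper_round_key (a joint): How far the upper round key (22 mm across, 7 high, spring key like the other, 53 mm to the left of the short-spin key) is pressed in, m. Not to be pressed.
- lower_round_key (a joint): The same for the lower round key, 48 mm down the slope from the upper one. Not to be pressed.
- tube_rack: Loose aluminium test-tube rack, 163 x 70 x 103 mm with its tubes, left of the machine. Origin: centre of its underside. Not to be moved.
- dropper_bottle: Loose dark dropper bottle with white cap, 28 across, 72 high, in front or to the right of the machine. Origin: centre of its underside. Not to be moved.
- beaker: Loose clear beaker, 68 across, 85 high, in front or to the right of the machine. Origin: centre of its underside. Not to be moved.
- stain_jar: Loose dark brown jar with black cap, 56 across, 85 high, in front or to the right of the machine. Origin: centre of its underside. Not to be moved.

How it is judged:
On the way, in this order (a step that is already met when the one before it is completed fails the run):
1. the rocker is on while the lid is still open (value of joint power_rocker above 0.22 rad and value of joint lid above 0.3 rad), for 0.1 s.
2. the lid is fully shut, power on (value of joint lid below 0.03 rad and value of joint power_rocker above 0.22 rad), for 0.2 s.
3. the short-spin key is kept down for three seconds, lid shut and power on (all of step 2 and value of joint short_spin_key above 0.003 m), for 3 s.
At the end, for the whole second after the job is handed in: The rocker is on (beyond 0.22 of 0.3 rad), the lid fully shut (within 0.03 rad), the short-spin key back up after at least 3 s held down, both round keys up, and the rack, dropper bottle, beaker and jar upright within 15 mm of where they stood (all of step 2 and value of joint each of short_spin_key, upper_round_key, lower_round_key below 0.001 m and distance of each of tube_rack, dropper_bottle, beaker, stain_jar from where it was at the start of the episode below 0.015 m and angle between each of tube_rack, dropper_bottle, beaker, stain_jar's own z axis and vertical below 0.15 rad); the robot touches nothing.
It fails at once if the short-spin key is pressed before the machine is on and the lid shut (value of joint short_spin_key above 0.0025 m and (value of joint lid above 0.05 rad or value of joint power_rocker below 0.2 rad)).
It fails at once if a round key is pressed (value of joint any of upper_round_key, lower_round_key above 0.002 m).
It fails at once if the lid is lifted further open instead of pushed shut (value of joint lid above 1.15 rad).
It fails at once if the lid is taken between the fingers (grasp point inside the lid's slab or tab) instead of being pushed (x of the grasp point in the frame of lid_hinge between -0.168 and -0.005 m and y of the grasp point in the frame of lid_hinge between -0.1 and 0.1 m and z of the grasp point in the frame of lid_hinge between -0.003 and 0.013 m).
It fails at once if the rack, dropper bottle, beaker or jar is pushed away, tipped or lifted (distance of any of tube_rack, dropper_bottle, beaker, stain_jar from where it was at the start of the episode above 0.015 m or angle between any of tube_rack, dropper_bottle, beaker, stain_jar's own z axis and vertical above 0.3 rad).
It also fails if it takes over 64 s, if anything falls off the work surface, if the arm or the gripper's body presses on something with over 40 N, if the wrist force passes 120 N, or if a joint passes its speed limit or range.

## Robot

A 7-joint arm with a two-finger parallel gripper is mounted at the origin on the work surface. World frame = base frame: x ahead of the robot, y to its left, z up, the work surface at z = 0. Lengths are in m, angles in rad, forces in N, time in s.
With the tool pointing down it reaches from about 0.425 to 0.875 m from the base axis. Payload 4.7 kg.
Tool frame: the origin (TCP) lies between the finger pads; the fingertips stand 14 mm ahead of it and the grasp point (between the pads) lies 5 mm behind it; z points along the fingers, y is the line along which they close (so a half turn about z gives the same grasp; the last joint's range is limited). The gripper opens to 87 mm and grips with 3 to 60 N. Pads are 19 mm wide; open, the fingers measure 117 mm over their backs; the gripper's body (75 mm by 190 mm) begins 51 mm behind the grasp point.
Start: joints at [1.143, 0.321, -0.07, 1.45, 0.023, 1.371, -0.057], TCP at [0.278, -0.588, 0.237] pointing down, gripper open.
Joint ranges: [-2.86, 2.86], [-0.3, 2.09], [-1.38, 1.24], [0.06, 2.45], [-1.56, 4.7], [0.09, 2.05], [-2.69, 2.69]. Speed limits (rad/s): [2.57, 2.57, 3.14, 3.14, 3.14, 3.14, 3.14].

## Interface

Orientations are given as a rotation vector (axis times angle).
In Python, from bench import get_state, get_image, camera_params, close_job gives the robot as it stands. The module is installed in compiled form; this text tells all that it offers.
- The arm moves only by the tool arm_command, never from a script. Its argument "motion" is a list of rows, each a list of 5 numbers: the finger opening in mm, from 0 to 87, then the shift along the tool's x, y, z in mm, then the turn about the tool's z in degrees. In form: [[gripper, x, y, z, spin], ...]. A call has 1 to 5 rows; each row is the pose to reach, as a shift and turn from the pose commanded when the call began, along the tool's axes at that moment; what a row does not reach only later rows make up. A row lasts 1/12 s, in which the tool goes at most 41.7 mm and 7.16 degrees, less where a joint would pass 70% of its speed; a pose out of reach is approached as far as the arm can. A call with a gripper value outside its range is refused whole. The fingers move at their own pace and stop on an object; "newtons" is the grip in N (left out, the last holds). Time passes only in rows, so rows that repeat a pose let the fingers close. It gives the time, the measured TCP pose, the force, the opening and the grip force at its end, in the units of the state.
- get_state(): the state, without advancing time (a new reading comes with each control period).
- get_image(name): name is "scene" or "top" or "wrist"; returns (picture, depth): 400x640x3 uint8, red, green, blue; 400x640 float32, m along the optical axis (not along the pixel's ray), 0 where there is no reading.
- camera_params(name): a dict with "intrinsics" (3x3 intrinsics, pixels), "D" ([k1, k2, p1, p2, k3] as OpenCV has them; the pictures are not rectified), "extrinsics" (4x4, takes a point from camera to world coordinates). Camera axes: x right, y down, z forward; pixel columns grow to the right and rows downward; lengths in m; the calibration is good to about 2 mm. A picture is of the moment at which its call begins: read the wrist's pose just before it. camera_params takes no time and is no camera call; for the wrist camera it gives the pose at the moment of the call.
- close_job(): hands the job in; it is judged then, once.
The state is a dict: "time": time; "joint_positions": joint angles; "qd": joint speeds; "joint_torque": joint torques, N m; "position": TCP position; "tool_rot": TCP orientation; "ft_force": force on the tool from outside, world axes, zero at the start; "torque": the same for the moment, N m; "grip_width": opening from 0.0 (shut) to 1.0 (fully open); "grip_force": force on a finger pad.
Only numpy, scipy, OpenCV 4.12 (cv2) and the standard library are available. Lean on these libraries where they do the work, as an engineer would, in place of code of your own. Each camera call takes 0.05 s, during which the arm holds its last target. There are 200 camera calls.

## Working session

There is one attempt and no reset: what is moved stays moved. The work goes in short steps, Python scripts to look and compute and a tool call to move; the robot and the scene stay as the last step left them, time stands still between calls to the robot, and variables do not carry over. Pictures are saved under pics/ and viewed, at most 10 in all, crops included, and the job is handed in when it is done.

Besides the shell and the picture viewer there is one more tool, called after "Call:" as name(argument=value, ...) on one line, values as JSON. arm_command: Moves the arm, as the interface text tells. Its arguments: {"type":"object","properties":{"motion":{"type":"array"},"newtons":{"type":"number"}},"required":["motion"]}

```bash
mkdir -p pics; cat > h.py <<'E'
import numpy as np,cv2
from bench import *
def snap(n,f):
    p=camera_params(n); im,d=get_image(n); cv2.imwrite(f'pics/{f}.png',im[:,:,::-1]); np.savez(f'pics/{f}.npz',im=im,d=d,K=p['intrinsics'],D=p['D'],T=p['extrinsics'])
def load(f): return np.load(f'pics/{f}.npz')
def pts(z):
    h,w=z['d'].shape; u,v=np.meshgrid(np.arange(w),np.arange(h))
    q=cv2.undistortPoints(np.stack([u,v],-1).reshape(-1,1,2).astype(float),z['K'],z['D']).reshape(h,w,2)
    P=np.dstack([q*z['d'][...,None],z['d']]); return P@z['T'][:3,:3].T+z['T'][:3,3]
E
python3 - <<'E'
from h import *
snap('scene','s0');snap('top','t0')
a=cv2.imread('pics/s0.png');b=cv2.imread('pics/t0.png')
print(get_state()['tool_rot'],get_state()['time'])
E
```

```text
[-3.06360766e+00 -6.87979450e-01  7.35567491e-04] 0.1
```

View pics/s0.png

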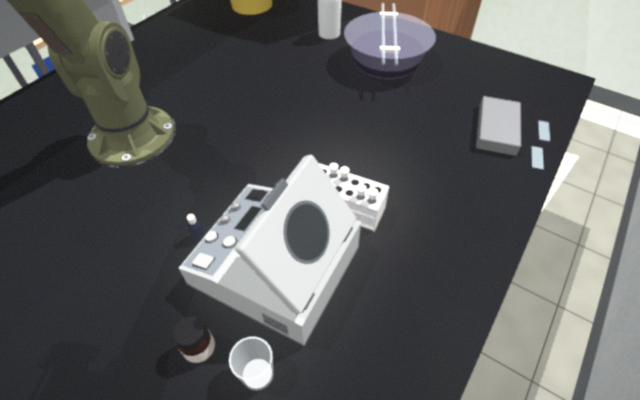

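View pics/t0.png

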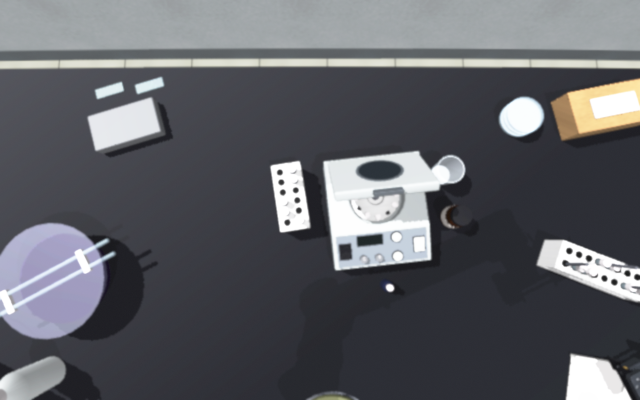

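The scene shows the machine with its front toward the robot, and the bottle in front of it. In the top view, the rocker is near (345,250), the key near (419,243) and the bottle near (390,288). Next I'll measure from the top depth.

```bash
python3 - <<'E'
from h import *
z=load('t0');P=pts(z)
c=cv2.resize(z['im'][130:310,250:490],None,fx=3.3,fy=3.3,interpolation=cv2.INTER_CUBIC)
cv2.imwrite('pics/t0c.png',c[:,:,::-1])
for u,v in [(345,250),(419,243),(397,237),(397,256),(365,260),(379,258),(335,263),(428,258),(390,288),(456,215),(440,175),(290,195),(335,190),(425,185),(388,192),(328,160),(425,155)]:
    print(u,v,P[v,u].round(4))
E
```

```text
345 250 [ 0.4746 -0.0274  0.0987]
419 243 [ 0.4909 -0.2024  0.0943]
397 237 [ 0.5049 -0.1495  0.1002]
397 256 [ 0.4602 -0.1514  0.087 ]
365 260 [ 0.451  -0.0748  0.0916]
379 258 [ 0.4558 -0.1077  0.0925]
335 263 [ 0.443  -0.0047  0.0784]
428 258 [ 0.4549 -0.2279  0.0764]
390 288 [ 0.3837 -0.1362  0.072 ]
456 215 [ 0.5578 -0.2971  0.0822]
440 175 [ 0.6689 -0.2878  0.0039]
290 195 [0.6069 0.1047 0.0742]
335 190 [0.5987 0.0013 0.2343]
425 185 [ 0.6079 -0.1778  0.242 ]
388 192 [ 0.5923 -0.1015  0.254 ]
328 160 [0.7093 0.0099 0.0032]
425 155 [ 0.7249 -0.2518 -0.004 ]
```

View pics/t0c.png

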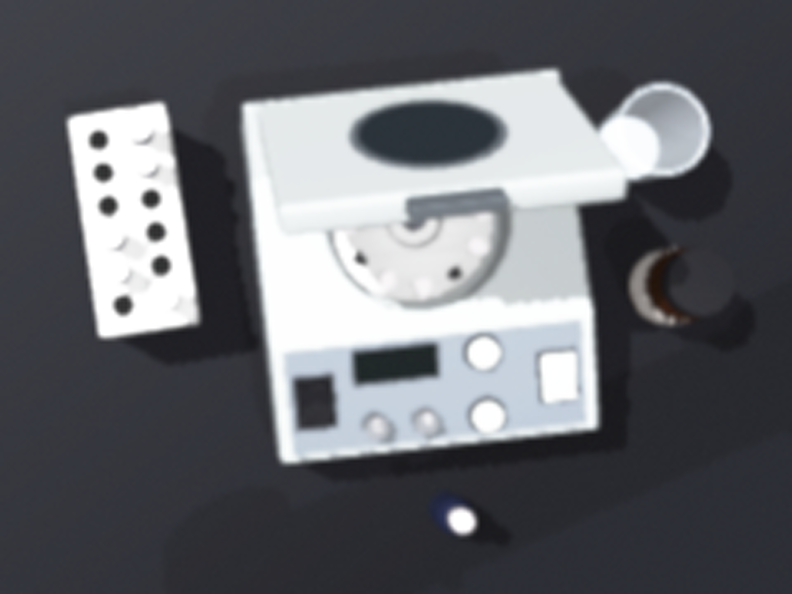

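The crop shows the rocker, two knobs, two round keys and the rectangular key on the blue panel. Now I'll compute the panel frame, the lid geometry and the moves.

```bash
cat >> h.py <<'E'
from scipy.spatial.transform import Rotation as R
def tip():
    s=get_state(); M=R.from_rotvec(s['tool_rot']).as_matrix(); return s,M,np.array(s['position'])+.014*M[:,2]
def go(target):  # tip target -> tool shift mm
    s,M,t=tip(); return (M.T@(np.array(target)-t)*1000).round(1)
E
python3 - <<'E'
from h import *
z=load('t0');P=pts(z);im=z['im'].astype(int);g=im.sum(2)/3
def blob(m,u0,u1,v0,v1,n):
    k=np.zeros_like(m);k[v0:v1,u0:u1]=m[v0:v1,u0:u1]
    v,u=np.nonzero(k);c=[u.mean(),v.mean()];p=P[k].mean(0);print(n,k.sum(),np.round(c,1),p.round(4),P[k].min(0).round(3),P[k].max(0).round(3));return p
w=g>238;d=g<75
r=blob(d,337,354,242,262,'rocker');k=blob(w,412,428,234,254,'key')
blob(w,390,404,231,243,'upper');blob(w,390,404,249,263,'lower')
pm=(im[...,2]-im[...,0]>15)&(g>140);q=np.zeros_like(pm);q[233:268,335:432]=pm[233:268,335:432]
X=P[q];A=np.c_[X[:,:2],np.ones(len(X))];co=np.linalg.lstsq(A,X[:,2],rcond=None)[0]
for _ in range(3):
    e=abs(A@co-X[:,2])<.004;co=np.linalg.lstsq(A[e],X[e,2],rcond=None)[0]
print('panel',co,len(X),e.sum(),np.hypot(*co[:2]),np.arctan2(co[1],co[0]))
dv=r-k;print('yaw from keys',np.arctan2(-dv[0],dv[1]))
yaw=np.arctan2(-dv[0],dv[1])
# to machine coords via rocker/key midpoint (y=0)
c=(r+k)/2;ex=np.array([np.cos(yaw),np.sin(yaw),0]);ey=np.array([-ex[1],ex[0],0])
Q=(P-c);a=Q@ex;b=Q@ey
m=(abs(b)<.115)&(P[...,2]>.13)&(a<.3)
print('lid top pts z max',np.percentile(P[m][:,2],99.5))
for lo,hi in [(-.09,-.05),(-.02,.02),(.05,.09)]:
    s=m&(b>lo)&(b<hi);X=np.c_[a[s],P[s][:,2]]
    i=np.argsort(-X[:,1])[:4];print(lo,X[i].round(3).tolist())
s=m&(abs(b)>.035)&(abs(b)<.1);f=np.polyfit(a[s],P[s][:,2],1);print('lid face slope',f,np.arctan(-f[0]))
print('deck a at', 'c',c, 'ex',ex)
print(get_state()['position'])
E
```

```text
rocker 142 [345.1 251.4] [ 0.4711 -0.0278  0.0941] [ 0.455 -0.04   0.083] [ 0.486 -0.015  0.102]
key 148 [419.7 243.4] [ 0.4902 -0.201   0.1049] [ 0.472 -0.224  0.084] [0.512 0.032 0.965]
upper 59 [396.1 236.6] [ 0.5059 -0.1474  0.1007] [ 0.496 -0.157  0.098] [ 0.514 -0.137  0.105]
lower 60 [397.5 256. ] [ 0.4601 -0.1527  0.0861] [ 0.451 -0.161  0.083] [ 0.47  -0.144  0.091]
panel [ 0.30923117  0.03644025 -0.05659444] 1632 1579 0.3113708554480702 0.11730047684213203
yaw from keys 0.11028233969998485
lid top pts z max 0.2544230252818905
-0.09 [[0.12, 0.246], [0.122, 0.246], [0.122, 0.246], [0.124, 0.246]]
-0.02 [[0.111, 0.256], [0.111, 0.256], [0.113, 0.255], [0.112, 0.255]]
0.05 [[0.123, 0.247], [0.122, 0.245], [0.119, 0.245], [0.125, 0.245]]
lid face slope [-1.19739638  0.38425476] 0.8749896260938919
deck a at c [ 0.48063946 -0.11442569  0.09952643] ex [0.99392506 0.11005893 0.        ]
[ 0.2776774  -0.58716889  0.23556   ]
```

Call:
arm_command(motion=[[0, 29, -29, 0, 0], [0, 58, -58, 0, 0], [0, 87, -87, 0, 0], [0, 116, -116, 0, 0], [0, 145, -145, 0, 0]], newtons=20)

```text
time: 0.52
position: [0.3471, -0.3924, 0.236]
tool_rot: [-3.065, -0.688, 0.001]
ft_force: [0.9, 0.1, -0.0]
grip_width: 0.708
grip_force: 0.0
```

Call:
arm_command(motion=[[0, 29, -29, 0, 0], [0, 58, -58, 0, 0], [0, 87, -87, 0, 0], [0, 116, -116, 0, 0], [0, 145, -145, 0, 0]])

```text
time: 0.93
position: [0.416, -0.1994, 0.2363]
tool_rot: [3.065, 0.688, -0.001]
ft_force: [0.5, -0.3, 0.2]
grip_width: 0.326
grip_force: 0.0
```

Call:
arm_command(motion=[[0, 29, -29, 8, 5], [0, 58, -58, 16, 10], [0, 87, -87, 24, 15], [0, 116, -116, 32, 19], [0, 131, -129, 40, 19]])

```text
time: 1.35
position: [0.48, -0.023, 0.1964]
tool_rot: [-3.135, -0.178, -0.002]
ft_force: [0.1, 0.2, 0.4]
grip_width: 0.018
grip_force: 0.0
```

```bash
python3 - <<'E'
from h import *
snap('wrist','w1');s,M,t=tip()
print(s['time'],t,np.arctan2(M[1,0],M[0,0]),s['grip_width'],s['ft_force'],go([.481,-.027,.108]))
E
```

```text
1.4 [ 0.48005181 -0.02045473  0.18088482] 0.11912831031602275 0.010474572716963046 [ 1.39418992  3.39650528 -1.01408588] [ 0.2  6.9 72.9]
```

View pics/w1.png

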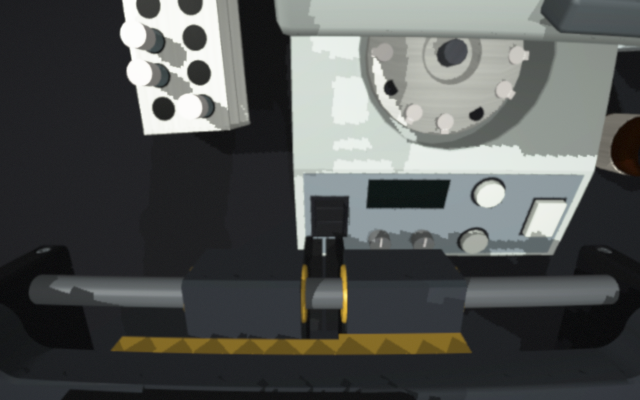

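The wrist view shows the rocker at columns 311–349 with its top edge at row 197, the key at about (545,218), and the fingers just below the rocker. I'll check the positions against this closer view.

```bash
python3 - <<'E'
from h import *
z=load('w1');P=pts(z)
for n,u,v in [('r top L',313,199),('r top R',347,199),('r mid',330,215),('r topmid',330,200),('key c',545,218),('key',533,235),('key',558,202),('upper',488,193),('panel',420,222),('panel',330,184)]: print(n,P[v,u].round(4))
print(get_state()['ft_force'])
E
```

```text
r top L [ 0.4836 -0.0137  0.0946]
r top R [ 0.4867 -0.0399  0.0947]
r mid [ 0.4732 -0.0282  0.0976]
r topmid [ 0.4849 -0.0268  0.0965]
key c [ 0.4889 -0.2018  0.094 ]
key [ 0.4722 -0.1987  0.0903]
key [ 0.5037 -0.207   0.096 ]
upper [ 0.5055 -0.1448  0.102 ]
panel [ 0.4718 -0.1028  0.0868]
panel [ 0.4972 -0.0253  0.0956]
[ 1.39418992  3.39650528 -1.01408588]
```

Call:
arm_command(motion=[[0, 0, 3, 20, 0], [0, 0, 6, 40, 0], [0, 0, 6, 55, 0], [0, 0, 6, 63, 0], [0, 0, 6, 63, 0]])

```text
time: 1.82
position: [0.4783, -0.0349, 0.1316]
tool_rot: [-3.136, -0.173, 0.006]
ft_force: [-0.3, -0.2, 0.6]
grip_width: 0.008
grip_force: 0.0
```

Call:
arm_command(motion=[[0, 3, -7, 0, 0], [0, 3, -7, 5, 0], [0, 3, -7, 10, 0], [0, 3, -7, 10, 0]])

```text
time: 2.15
position: [0.482, -0.0273, 0.1231]
tool_rot: [3.137, 0.174, -0.001]
ft_force: [-0.2, 0.6, -0.3]
grip_width: 0.007
grip_force: 0.0
```

Call:
arm_command(motion=[[0, 0, 0, 2, 0], [0, 0, 0, 4, 0], [0, 0, 0, 6, 0], [0, 0, 0, 8, 0], [0, 0, 0, 8, 0]])

```text
time: 2.57
position: [0.4827, -0.0276, 0.1157]
tool_rot: [3.137, 0.173, 0.002]
ft_force: [1.1, -0.2, 0.6]
grip_width: 0.001
grip_force: 0.6
```

Call:
arm_command(motion=[[0, 0, 0, 1, 0], [0, 0, 0, 2, 0], [0, 0, 0, 3, 0], [0, 0, 0, 3, 0], [0, 0, 0, 3, 0]])

```text
time: 2.98
position: [0.4834, -0.0275, 0.1132]
tool_rot: [3.137, 0.173, 0.004]
ft_force: [3.6, -0.1, 4.0]
grip_width: 0.006
grip_force: 2.1
```

Contact at 4 N. I'll continue down.

Call:
arm_command(motion=[[0, 0, 0, 1, 0], [0, 0, 0, 2, 0], [0, 0, 0, 3, 0], [0, 0, 0, 3, 0], [0, 0, 0, 3, 0]])

```text
time: 3.4
position: [0.4834, -0.0275, 0.1115]
tool_rot: [3.136, 0.173, 0.003]
ft_force: [0.4, -0.1, 15.2]
grip_width: 0.005
grip_force: 7.6
```

Call:
arm_command(motion=[[0, 0, 0, 1, 0], [0, 0, 0, 2, 0], [0, 0, 0, 3, 0], [0, 0, 0, 3, 0], [0, 0, 0, 3, 0]])

```text
time: 3.82
position: [0.4836, -0.0275, 0.111]
tool_rot: [3.135, 0.173, 0.003]
ft_force: [-6.8, 0.6, 33.8]
grip_width: 0.004
grip_force: 16.7
```

Call:
arm_command(motion=[[0, 0, 0, -20, 0], [0, 0, 0, -55, 0], [0, -10, 0, -90, 0], [0, -10, 0, -90, 0]])

```text
time: 4.15
position: [0.4731, -0.0288, 0.2014]
tool_rot: [3.134, 0.173, 0.007]
ft_force: [1.1, 0.6, -0.4]
grip_width: 0.007
grip_force: 0.0
```

```bash
python3 - <<'E'
from h import *
snap('wrist','w2');snap('scene','s2')
z=load('w2');P=pts(z)
print(tip()[2],get_state()['ft_force'])
a=cv2.resize(load('s2')['im'][150:290,150:350],None,fx=2,fy=2)
w=z['im'][100:380]
cv2.imwrite('pics/c2.png',np.vstack([w,np.pad(a,((0,0),(0,240),(0,0)))])[:,:,::-1])
E
```

```text
[ 0.47134036 -0.02895905  0.18261667] [ 0.4934671  -0.09612593 -0.84579024]
```

View pics/c2.png

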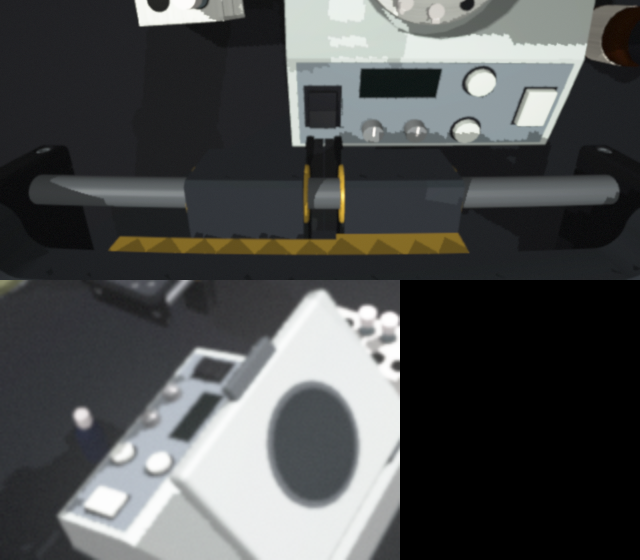

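The rocker is pressed: its upper half is now flush with the frame and its lower half is raised. Next I'll move above the lid tab.

Call:
arm_command(motion=[[0, 0, 15, -38, 0], [0, 0, 35, -70, 0], [0, 20, 60, -92, 0], [0, 50, 80, -92, 0], [0, 85, 87, -92, 0]])

```text
time: 4.67
position: [0.5659, -0.1111, 0.2878]
tool_rot: [3.134, 0.162, -0.004]
ft_force: [0.1, -0.9, -0.2]
grip_width: 0.005
grip_force: 0.0
```

Call:
arm_command(motion=[[0, 32, 0, 0, 0], [0, 32, 0, 0, 0], [0, 32, 0, 0, 0]])

```text
time: 4.92
position: [0.5974, -0.1013, 0.2841]
tool_rot: [-3.133, -0.175, 0.012]
ft_force: [-0.4, -0.1, 0.1]
grip_width: 0.006
grip_force: 0.0
```

```bash
python3 - <<'E'
from h import *
s,M,t=tip();print(t,s['ft_force'],np.arctan2(M[1,0],M[0,0]));ex=np.array([.994,.11]);d=t[:2]-[.4807,-.1153]
print(d@ex,d@[-.11,.994],s['joint_positions'])
E
```

```text
[ 0.59726551 -0.10129126  0.27009383] [-0.37278621 -0.08544313  0.14225275] 0.11186614308656156
0.11740708301292256 0.001102484509794068 [ 0.59772236  0.26159209 -0.57508886  1.47041956  0.13862289  1.45925229
 -1.43726992]
```

Call:
arm_command(motion=[[0, 0, 0, 8, 0], [0, 0, 0, 16, 0], [0, -7, 0, 21, 0], [0, -14, 0, 26, 0], [0, -20, 0, 30, 0]])

```text
time: 5.33
position: [0.577, -0.1045, 0.2586]
tool_rot: [3.136, 0.173, 0.001]
ft_force: [1.2, 0.5, 2.1]
grip_width: 0.007
grip_force: 0.8
```

Call:
arm_command(motion=[[0, -5, 0, 5, 0], [0, -10, 0, 11, 0], [0, -15, 0, 17, 0], [0, -22, 0, 24, 0], [0, -22, 0, 24, 0]])

```text
time: 5.75
position: [0.5526, -0.1075, 0.2339]
tool_rot: [3.136, 0.171, -0.009]
ft_force: [-2.4, -0.2, 2.9]
grip_width: 0.004
grip_force: 1.5
```

Call:
arm_command(motion=[[0, -4, 0, 8, 0], [0, -7, 0, 16, 0], [0, -10, 0, 24, 0], [0, -13, 0, 32, 0], [0, -13, 0, 32, 0]])

```text
time: 6.17
position: [0.542, -0.1087, 0.2007]
tool_rot: [3.137, 0.172, -0.003]
ft_force: [0.0, -0.1, -0.2]
grip_width: 0.003
grip_force: 0.0
```

Call:
arm_command(motion=[[0, -2, 0, 8, 0], [0, -4, 0, 16, 0], [0, -6, 0, 24, 0], [0, -8, 0, 32, 0], [0, -8, 0, 32, 0]])

```text
time: 6.58
position: [0.5341, -0.1091, 0.1682]
tool_rot: [-3.136, -0.173, 0.004]
ft_force: [-0.4, 0.4, -0.7]
grip_width: 0.005
grip_force: 0.0
```

```bash
python3 - <<'E'
from h import *
snap('scene','s3');snap('top','t3')
print(tip()[2],get_state()['ft_force'])
a=cv2.resize(load('s3')['im'][100:340,150:420],None,fx=1.45,fy=2*.725);b=cv2.resize(load('t3')['im'][130:310,270:470],None,fx=1.93,fy=1.93)
h=min(a.shape[0],b.shape[0]);cv2.imwrite('pics/c3.png',np.hstack([a[:h],b[:h]])[:,:,::-1])
E
```

```text
[ 0.53532198 -0.10886429  0.1558216 ] [ 0.17069175  0.62779505 -0.15037409]
```

View pics/c3.png

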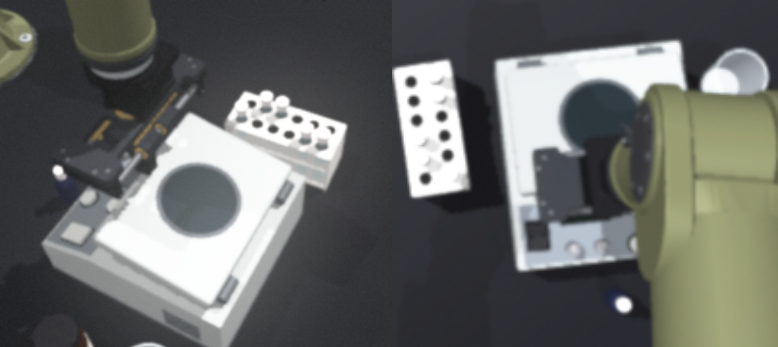

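The lid is following under the fingertips and is about three-quarters closed. I'll press it the rest of the way.

Call:
arm_command(motion=[[0, -1, 0, 7, 0], [0, -2, 0, 14, 0], [0, -3, 0, 21, 0], [0, -3, 0, 28, 0], [0, -3, 0, 28, 0]])

```text
time: 7.1
position: [0.5317, -0.1094, 0.1407]
tool_rot: [-3.136, -0.173, 0.003]
ft_force: [0.8, -0.9, -0.1]
grip_width: 0.003
grip_force: 0.0
```

Call:
arm_command(motion=[[0, 0, 0, 2, 0], [0, 0, 0, 4, 0], [0, 0, 0, 6, 0], [0, 0, 0, 6, 0], [0, 0, 0, 6, 0]])

```text
time: 7.52
position: [0.5326, -0.1094, 0.1384]
tool_rot: [3.136, 0.173, -0.0]
ft_force: [-5.5, 2.1, 11.4]
grip_width: 0.007
grip_force: 5.5
```

Call:
arm_command(motion=[[0, 0, 0, 2, 0], [0, 0, 0, 3, 0], [0, 0, 0, 3, 0], [0, 0, 0, 3, 0], [0, 0, 0, 3, 0]])

```text
time: 7.93
position: [0.5327, -0.1094, 0.1381]
tool_rot: [3.135, 0.173, -0.0]
ft_force: [-12.1, 2.8, 27.9]
grip_width: 0.005
grip_force: 13.7
```

Call:
arm_command(motion=[[0, 0, 0, -20, 0], [0, 0, 0, -50, 0], [0, -20, 20, -60, 0], [0, -50, 50, -60, 0], [0, -50, 50, -60, 0]])

```text
time: 8.35
position: [0.4849, -0.1721, 0.1944]
tool_rot: [3.132, 0.159, -0.002]
ft_force: [-0.7, -1.4, -1.3]
grip_width: -0.001
grip_force: 0.0
```

```bash
python3 - <<'E'
from h import *
snap('wrist','w4');snap('scene','s4')
s,M,t=tip();print(s['time'],t,s['ft_force'])
for n in('s4',):
    z=load(n);P=pts(z);d=P[...,:2]-[.4807,-.1153];a=d@[.994,.11];b=d@[-.11,.994]
    for lo,hi in[(.05,.07),(.08,.11),(.13,.16),(.17,.19)]:
        m=(a>lo)&(a<hi)&(abs(b)<.09)&(P[...,2]>.09)&(P[...,2]<.16);print(lo,m.sum(),np.median(P[m][:,2]))
print(go([.4885,-.202,.115]))
w=load('w4')['im'];cv2.imwrite('pics/c4.png',w[:,:,::-1])
E
```

```text
8.45 [ 0.48757919 -0.16677511  0.17980486] [-0.06778045  0.76922157 -0.60643743]
0.05 889 0.12375324740437876
0.08 1384 0.12433408957928188
0.13 1496 0.12424695972023136
0.17 1038 0.12373072462158063
[-2.8 35.  64.8]
```

View pics/c4.png

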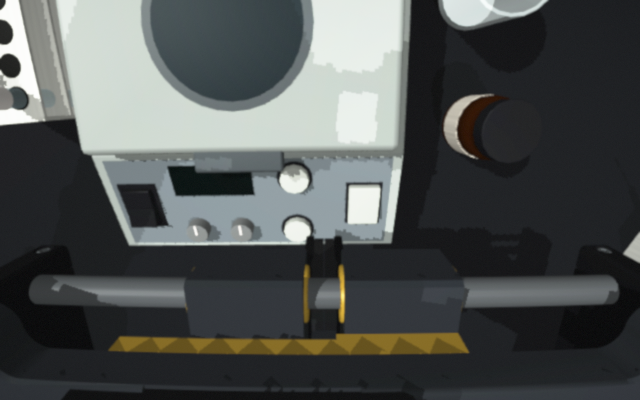

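The lid is level at 124 mm. The key shows at (364,203), still clear of the fingers. I'll go above it and descend.

Call:
arm_command(motion=[[0, -3, 20, 0, 0], [0, -3, 35, 25, 0], [0, -3, 35, 45, 0], [0, -3, 35, 62, 0], [0, -3, 35, 62, 0]])

```text
time: 8.87
position: [0.4874, -0.1979, 0.1277]
tool_rot: [-3.133, -0.175, 0.008]
ft_force: [-0.8, 0.1, -0.3]
grip_width: 0.01
grip_force: 0.0
```

```bash
python3 - <<'E'
from h import *
z=load('w4');P=pts(z);print([P[v,u].round(4) for u,v in[(364,203),(348,203),(380,203),(364,186),(364,220)]])
print(tip()[2],get_state()['ft_force'],go([.4885,-.202,.1]))
E
```

```text
[array([ 0.4896, -0.2031,  0.0939]), array([ 0.4878, -0.191 ,  0.092 ]), array([ 0.4894, -0.2166,  0.0887]), array([ 0.5035, -0.201 ,  0.0959]), array([ 0.4742, -0.2058,  0.0893])]
[ 0.48732123 -0.19785311  0.11373107] [-0.82466039  0.09875948 -0.2537032 ] [ 0.8  4.3 13.7]
```

Call:
arm_command(motion=[[0, 0, 5, 5, 0], [0, 0, 5, 10, 0], [0, 0, 5, 15, 0], [0, 0, 5, 18, 0], [0, 0, 5, 18, 0]])

```text
time: 9.28
position: [0.4897, -0.2045, 0.1133]
tool_rot: [-3.137, -0.173, 0.0]
ft_force: [-1.2, 0.1, 0.1]
grip_width: 0.002
grip_force: 0.0
```

Call:
arm_command(motion=[[0, 0, 0, 2, 0], [0, 0, 0, 4, 0], [0, 0, 0, 5, 0], [0, 0, 0, 5, 0], [0, 0, 0, 5, 0]])

```text
time: 9.7
position: [0.4907, -0.2047, 0.1094]
tool_rot: [3.136, 0.173, 0.003]
ft_force: [1.2, 0.4, 3.8]
grip_width: 0.008
grip_force: 1.5
```

Call:
arm_command(motion=[[0, 0, 0, 2, 0], [0, 0, 0, 4, 0], [0, 0, 0, 4, 0], [0, 0, 0, 4, 0], [0, 0, 0, 4, 0]])

```text
time: 10.12
position: [0.491, -0.2049, 0.1065]
tool_rot: [3.135, 0.173, 0.004]
ft_force: [-0.9, 2.4, 13.2]
grip_width: 0.008
grip_force: 6.3
```

Call:
arm_command(motion=[[0, 0, 0, 2, 0], [0, 0, 0, 2, 0], [0, 0, 0, 2, 0], [0, 0, 0, 2, 0], [0, 0, 0, 2, 0]])

```text
time: 10.53
position: [0.4911, -0.2049, 0.1061]
tool_rot: [3.135, 0.173, 0.004]
ft_force: [-5.1, 2.6, 23.3]
grip_width: 0.007
grip_force: 11.6
```

It has bottomed out. Now I'll hold it there for about 4 s.

Call:
arm_command(motion=[[0, 0, 0, 0, 0], [0, 0, 0, 0, 0], [0, 0, 0, 0, 0], [0, 0, 0, 0, 0], [0, 0, 0, 0, 0]])

```text
time: 10.95
position: [0.4912, -0.2049, 0.1061]
tool_rot: [3.135, 0.173, 0.004]
ft_force: [-4.7, 3.1, 22.9]
grip_width: 0.013
grip_force: 11.6
```

Call:
arm_command(motion=[[0, 0, 0, 0, 0], [0, 0, 0, 0, 0], [0, 0, 0, 0, 0], [0, 0, 0, 0, 0], [0, 0, 0, 0, 0]])

```text
time: 11.37
position: [0.4911, -0.2049, 0.1061]
tool_rot: [3.135, 0.173, 0.004]
ft_force: [-5.4, 3.4, 22.8]
grip_width: 0.008
grip_force: 11.6
```

Call:
arm_command(motion=[[0, 0, 0, 0, 0], [0, 0, 0, 0, 0], [0, 0, 0, 0, 0], [0, 0, 0, 0, 0], [0, 0, 0, 0, 0]])

```text
time: 11.78
position: [0.4912, -0.2049, 0.1061]
tool_rot: [3.135, 0.173, 0.004]
ft_force: [-5.1, 3.8, 22.9]
grip_width: 0.001
grip_force: 11.6
```

Call:
arm_command(motion=[[0, 0, 0, 0, 0], [0, 0, 0, 0, 0], [0, 0, 0, 0, 0], [0, 0, 0, 0, 0], [0, 0, 0, 0, 0]])

```text
time: 12.2
position: [0.4911, -0.2049, 0.1061]
tool_rot: [3.135, 0.173, 0.004]
ft_force: [-4.9, 3.2, 22.1]
grip_width: 0.008
grip_force: 11.6
```

Call:
arm_command(motion=[[0, 0, 0, 0, 0], [0, 0, 0, 0, 0], [0, 0, 0, 0, 0], [0, 0, 0, 0, 0], [0, 0, 0, 0, 0]])

```text
time: 12.62
position: [0.4912, -0.2049, 0.1061]
tool_rot: [3.135, 0.173, 0.004]
ft_force: [-5.1, 3.4, 22.7]
grip_width: -0.002
grip_force: 11.6
```

Call:
arm_command(motion=[[0, 0, 0, 0, 0], [0, 0, 0, 0, 0], [0, 0, 0, 0, 0], [0, 0, 0, 0, 0], [0, 0, 0, 0, 0]])

```text
time: 13.03
position: [0.4911, -0.2049, 0.1061]
tool_rot: [3.135, 0.173, 0.004]
ft_force: [-4.6, 2.6, 23.6]
grip_width: 0.007
grip_force: 11.6
```

Call:
arm_command(motion=[[0, 0, 0, 0, 0], [0, 0, 0, 0, 0], [0, 0, 0, 0, 0], [0, 0, 0, 0, 0], [0, 0, 0, 0, 0]])

```text
time: 13.45
position: [0.4912, -0.2049, 0.1061]
tool_rot: [3.135, 0.173, 0.004]
ft_force: [-4.5, 3.3, 22.5]
grip_width: 0.003
grip_force: 11.6
```

Call:
arm_command(motion=[[0, 0, 0, 0, 0], [0, 0, 0, 0, 0], [0, 0, 0, 0, 0], [0, 0, 0, 0, 0], [0, 0, 0, 0, 0]])

```text
time: 13.87
position: [0.4912, -0.2049, 0.1061]
tool_rot: [3.135, 0.173, 0.004]
ft_force: [-4.9, 3.5, 23.3]
grip_width: 0.004
grip_force: 11.6
```

Call:
arm_command(motion=[[0, 0, 0, 0, 0], [0, 0, 0, 0, 0], [0, 0, 0, 0, 0], [0, 0, 0, 0, 0], [0, 0, 0, 0, 0]])

```text
time: 14.28
position: [0.4911, -0.2049, 0.1061]
tool_rot: [3.135, 0.173, 0.004]
ft_force: [-4.6, 3.4, 22.7]
grip_width: 0.004
grip_force: 11.6
```

Call:
arm_command(motion=[[0, 0, 0, -20, 0], [0, 0, 0, -50, 0], [0, 0, 0, -80, 0], [0, 0, 0, -100, 0], [0, 0, 0, -100, 0]])

```text
time: 14.7
position: [0.4913, -0.2059, 0.2065]
tool_rot: [3.133, 0.172, 0.007]
ft_force: [0.8, -0.3, 0.5]
grip_width: 0.01
grip_force: 0.0
```

Call:
arm_command(motion=[[0, -15, 0, 0, 0], [0, -15, 0, 0, 0], [0, -15, 0, 0, 0]])

```text
time: 14.95
position: [0.4735, -0.2067, 0.2012]
tool_rot: [-3.136, -0.171, 0.004]
ft_force: [0.0, -0.9, 1.0]
grip_width: 0.004
grip_force: 0.0
```

```bash
python3 - <<'E'
from h import *
snap('wrist','w5');snap('scene','s5')
z=load('s5');P=pts(z);d=P[...,:2]-[.4807,-.1153];a=d@[.994,.11];b=d@[-.11,.994]
m=(a>.05)&(a<.19)&(abs(b)<.09)&(P[...,2]>.09)&(P[...,2]<.16);print(np.median(P[m][:,2]))
s=cv2.resize(z['im'][140:400,150:400],None,fx=2,fy=2);cv2.imwrite('pics/c5.png',s[:,:,::-1])
print(tip()[2],get_state()['ft_force'])
E
```

```text
0.12410380399291188
[ 0.474474   -0.2062568   0.18753055] [-1.11640953  1.20799705 -0.49832417]
```

View pics/c5.png

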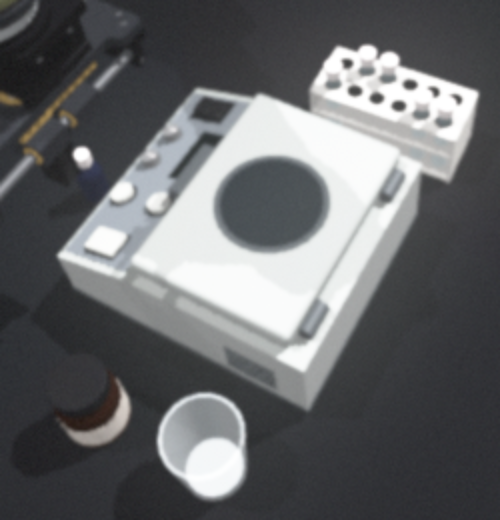

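View pics/w5.png

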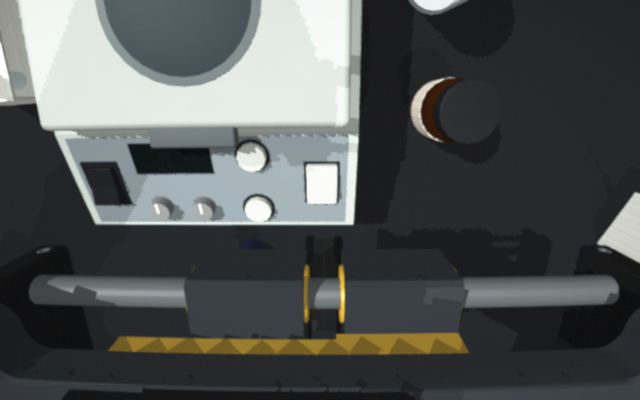

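The lid is shut, the rocker is on, the key is back up (322,184), and the objects haven't moved. I'm handing the job in.

```bash
python3 -c "
from bench import *
print(close_job())"
```

```text
the job is handed in; nothing more can be done
None
```

I switched the machine on, pushed the lid shut and held the short-spin key down for about 4 s before releasing it. The final pictures show nothing else moved; the job is handed in, with no verdict returned.

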